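# Queue the sample jars and bring the reference standard with tongs

## Robot

A 6-joint arm with a two-finger parallel gripper is mounted at the origin on the work surface. World frame = base frame: x ahead of the robot, y to its left, z up, the work surface at z = 0. Lengths are in m, angles in rad, forces in N, time in s.
With the tool pointing down it reaches from about 0.3 to 0.875 m from the base axis. Payload 6.4 kg.
Tool frame: the origin (TCP) lies midway between the tips of the shut fingers; the grasp point (between the pads) lies 19 mm behind it (ctrl.tcp_to_grasp is the distance from the TCP to the grasp point, in m); z points along the fingers, y is the direction in which the jaws open and shut (so a half turn about z gives the same grasp; the last joint's range is limited). The gripper opens to 85 mm and grips with 20 to 120 N. Pads are 22 mm wide; open, the fingers measure 114 mm over their backs; the gripper's body (76 mm by 85 mm) begins 54 mm behind the grasp point. The pads swing forward as they close: fully open they stand 13 mm farther back than shut.
Start: joints at [0.985, 0.181, 1.607, -0, 1.354, -0.206], TCP at [0.213, 0.534, 0.231] pointing down, gripper open.
Joint ranges: [-2.99, 2.99], [-0.89, 2.07], [0.3, 2.58], [-1.14, 4.28], [0, 2.63], [-3.12, 3.12]. Speed limits (rad/s): [2.57, 2.57, 3.01, 3.14, 3.14, 3.14].

## Interface

Orientations are given as a unit quaternion [w, x, y, z].
In Python, from bench import monitor, imaging, order, spotter, ctrl gives the robot as it stands.
- The arm moves only by the shell command python3 -m pendant 'ROWS'. ROWS is JSON, a list that holds one entry, the list of rows, each a list of 5 numbers: the shift along the world's x, y, z in mm, then the turn about the world's z in degrees, then the finger opening in mm, from 0 to 85.4. A call has 1 to 8 rows; each row shifts and turns the commanded pose from where the row before left it; what a row does not reach is not made up. A row lasts 1/8 s, in which the tool goes at most 62.5 mm and 10.7 degrees, less where a joint would pass 70% of its speed; a pose out of reach is approached as far as the arm can. A call with a gripper value outside its range is refused whole. The fingers move at their own pace and stop on an object; the grip force is fixed at half the most. Time passes only in rows, so rows that do not move let the fingers close. It gives the time, the measured TCP pose, the force and the opening at its end, in the units of the state.
- monitor.get_obs(): the state, without advancing time (a new reading comes with each control period).
- imaging.camera(name): name is "scene" or "top" or "wrist"; returns a dict with "img" (400x640x3 uint8, red, green, blue), "vfov" (degrees; the focal length in pixels is half the picture's height over the tangent of half this angle, whatever the lens; pixels are square), "cx", "cy" (the principal point, pixels), "origin" and "orientation" of the camera in the world. Camera axes: x right, y down, z forward; pixel columns grow to the right and rows downward; lengths in m; the calibration is good to about 2 mm. A picture is of the moment at which its call begins. There is no depth.
- order.hand_in(): hands the job in, once; it reports no verdict.
Trained networks look in the newest picture that a camera, given by its name, has taken for a name from the list of things; names that differ only in an ending like _2 or _b are one class to them, and where a whole thing is asked for, a point or a joint stands for the part that bears it (a point fixed in the world has none). Each returns a list of dicts, best first, with "confidence" (0 to 1); they miss things now and then, are a little off and sometimes report something else, mostly with a low value. They report only what shows in the picture. A call takes as long as a camera call. They do not tell look-alikes from the thing itself.
- spotter.recognise(camera, thing): "at" ([x, y, z] in m, in the coordinates of the camera as it stood for that picture, good to about 4 mm: the middle of the surface that is visible of it).
- spotter.tip_of(camera, thing): "at" ([x, y, z] in m, in the coordinates of the camera as it stood for that picture, good to about 4 mm: a listed point, or the origin of a listed thing).
The state is a dict: "time_s": time; "q": joint angles; "dq": joint speeds; "joint_efforts": joint torques, N m; "eef_pos": TCP position; "eef_rot": TCP orientation; "wrist_force": force on the tool from outside, world axes, zero at the start; "torque": the same for the moment, N m; "opening": opening from 0.0 (shut) to 1.0 (fully open).
Only numpy, scipy, OpenCV 4.12 (cv2) and the standard library are available. Lean on these libraries where they do the work, as an engineer would, in place of code of your own. Each camera call takes 0.05 s, during which the arm holds its last target. There are 200 camera calls.

## Task

Load the reader's lane: slide the two amber sample jars along the bench, upright and one after the other, into single file between the guide rails, the first fully home against the stop and the second close up behind it. Then squeeze the steel tongs to pick the white ceramic reference standard off its stand, never touching it with robot fingers or arm, and finish while still holding it in the tongs: upright, still, higher than the jar tops, over the free place in the lane right behind the second jar. Do not lift or tip the jars, do not drop the standard, and leave everything else on the bench where it stands.

Things in the scene. Friction and masses are not known exactly. Their poses are not given: they have to be found in the camera images.
- lane: Fixed loading lane: two aluminium rails 140 mm long, 10 tall, 8 thick, 45 apart inside; a mouth flares from 45 to about 90 mm over a further 38 mm at the robot's end; a steel stop 30 mm tall and a low white housing close the far end. Origin: on the bench, middle of the stop's inner face. +x: push direction, to the stop; rails run x = -0.140 to 0, flare from -0.178; y across, z up.
- slot (a point): Point on the bench on the lane's midline, 93 mm before the stop: the place in the lane right behind two jars that are fully home.
- standard: Reference standard: plain white ceramic cylinder, 28 mm across, 34 mm tall, about 50 g, standing loose on the stand. Origin: centre of its underside; z is its axis.
- stand: Fixed grey round stand under the standard, 40 mm tall, flat top 40 mm across, foot 56 mm across. Origin: centre of its underside, on the bench.
- tongs: Sprung steel tongs, 110 g, 205 mm long, flat on the rest: two upright strips 20 mm tall, hinged at the rear, black rubber grips. Origin: middle of the grips (squeeze here), lower edge of the strips (3 mm plates lie under them). x: along the midline to the jaws; y: squeeze line. Hinge pin x = -0.085; grips -0.025 to 0.025; jaws 20 mm tall, 0.080 to 0.112. The frame is that of the +y arm.
- jaws (a point): Midway between the open jaws at half height: in the tongs' frame (0.095, 0, 0.010). Width over the grips and gap between the jaws: 37 and 58 mm sprung open; 22 and 28 mm closed on the standard. The spring pushes back with 8 N at the grips as soon as they are squeezed (enough to carry the tongs open), 11 N when closed; about half of any further grip force reaches the jaws.
- tongs_arm (a joint): Squeeze of the tongs (rad): 0 sprung fully open, about 0.17 closed on the standard (jaws 28 mm apart), 0.24 the limit.
- rest: Fixed white rest under the tongs: base 150 x 110 mm, 5 thick, and two cross bars 10 mm thick, 110 wide, tops at 30 mm, with 8 mm lips at their ends; bars at x = -0.083 (under the hinge) and 0.046. Between the bars there is free room on both sides of the grips. The strips of the tongs lie at height 33 to 53 mm. Origin: on the bench, below the grips; x points roughly as the tongs do.
- jar_a: Squat amber glass sample jar with a white cap, 40 mm across, 45 mm tall, about 90 g, standing upright on the bench. Origin: centre of its underside. The two jars are alike.
- jar_b: Squat amber glass sample jar with a white cap, 40 mm across, 45 mm tall, about 90 g, standing upright on the bench. Origin: centre of its underside. The two jars are alike.
- reagent: Bystander, to be left where it is: amber glass reagent bottle, 70 mm across, 150 tall. Origin: its underside.
- beaker: Bystander, to be left where it is: glass beaker, 66 mm across, 85 tall. Origin: its underside.
- timer: Bystander, to be left where it is: flat grey bench timer, 55 x 55 x 18 mm. Origin: its underside.
- tipbox: Bystander, to be left where it is: grey pipette tip box with clear lid, 120 x 80 x 58 mm. Origin: its underside.
- washbottle: Bystander, to be left where it is: white wash bottle with bent spout, 64 mm across, 185 tall. Origin: its underside.
- dish: Bystander, to be left where it is: flat clear lidded culture dish, 62 mm across, 15 tall. Origin: its underside.
Things that resemble listed ones, but are neither listed nor needed, are in the scene too. Leave any blue or red look-alike of the jar_a alone.

How it is judged:
By the outcome, as a careful person would: the job done as asked, in the order asked, and still so for the second after the job is handed in, while the arm keeps its last pose, push and grip.
It also fails if it takes over 72 s, if anything falls off the work surface, if the arm or the gripper's body presses on something with over 40 N, if the wrist force passes 120 N, or if a joint passes its speed limit or range.

## Working session

There is one attempt and no reset: what is moved stays moved. The work goes in short steps, Python scripts to look and compute and a shell command to move; the robot and the scene stay as the last step left them, time stands still between calls to the robot, and variables do not carry over. Pictures are saved under pics/ and viewed, about 8 in all and at most 12, crops included, and the job is handed in when it is done.

```bash
mkdir -p pics; ls
cat > h.py <<'E'
import numpy as np, cv2
from bench import monitor, imaging, order, spotter, ctrl
from scipy.spatial.transform import Rotation as R
def rot(q): return R.from_quat([q[1],q[2],q[3],q[0]]).as_matrix()
def cam(n,save=None):
    c=imaging.camera(n); c['R']=rot(c['orientation']); c['o']=np.array(c['origin'])
    c['f']=200/np.tan(np.radians(c['vfov'])/2)
    if save: cv2.imwrite('pics/'+save,c['img'][:,:,::-1])
    return c
def px(c,p):
    v=c['R'].T@(np.array(p)-c['o']); return np.round([c['cx']+c['f']*v[0]/v[2],c['cy']+c['f']*v[1]/v[2]],1)
def ray(c,u,v,z):
    d=c['R']@np.array([(u-c['cx'])/c['f'],(v-c['cy'])/c['f'],1]); return c['o']+d*(z-c['o'][2])/d[2]
def find(c,n,t,k='tip_of',m=4):
    for r in getattr(spotter,k)(n,t)[:m]:
        w=c['R']@np.array(r['at'])+c['o']; print(n,k[:3],t,round(r['confidence'],2),np.round(w,3),px(c,w))
E
python3 - <<'E'
from h import *
for n in ['scene','top']:
    c=cam(n,n+'0.png'); print(n,c['o'],c['vfov'],c['cx'],c['cy'],c['R'].round(3).tolist())
    for t in ['lane','slot','standard','stand','tongs','jaws','rest','jar_a','reagent','beaker','timer','tipbox','washbottle','dish']: find(c,n,t)
print(monitor.get_obs(), ctrl.tcp_to_grasp)
E
```

```text
pics
scene [ 1.27428725 -0.58528244  0.90653027] 47.39879228478377 321.17042054218916 198.17510716392366 [[0.603, 0.54, -0.587], [0.797, -0.399, 0.453], [0.01, -0.741, -0.671]]
scene tip lane 0.81 [ 0.688 -0.131  0.   ] [320.9 266.7]
scene tip slot 0.59 [ 0.596 -0.135  0.001] [298.9 245.4]
scene tip standard 0.72 [0.624 0.103 0.038] [373.8 204.8]
scene tip stand 0.58 [0.621 0.104 0.   ] [372.  213.7]
scene tip stand 0.48 [ 0.596 -0.134  0.001] [299.1 245.4]
scene tip stand 0.27 [ 0.466 -0.288  0.   ] [223.7 241.9]
scene tip tongs 0.7 [0.476 0.31  0.032] [390.7 154.5]
scene tip tongs 0.64 [ 0.717 -0.323  0.003] [261.9 312.7]
scene tip jaws 0.9 [0.426 0.397 0.042] [399.5 135.7]
scene tip jaws 0.44 [0.72  0.259 0.006] [435.6 209.3]
scene tip rest 0.83 [ 0.473  0.309 -0.002] [388.6 162.7]
scene tip rest 0.54 [ 0.736  0.105 -0.002] [400.8 237.8]
scene tip rest 0.21 [ 0.464 -0.29   0.001] [222.8 241.4]
scene tip jar_a 0.78 [ 0.463 -0.292  0.001] [221.7 241.6]
scene tip jar_a 0.73 [ 0.691 -0.132  0.001] [321.1 267.3]
scene tip jar_a 0.64 [ 0.425 -0.025  0.001] [296.  194.6]
scene tip jar_a 
[... 1842 characters left out ...]
{'time_s': 1.5, 'q': array([ 9.84728371e-01,  1.80830179e-01,  1.60698063e+00,  3.85824915e-05,
        1.35376107e+00, -2.06299922e-01]), 'dq': array([-9.99630859e-06, -5.21571074e-04,  1.50060115e-04,  8.93917071e-04,
        1.56270438e-04, -2.58615115e-03]), 'joint_efforts': array([-1.40622005e-04, -4.44845510e+01, -3.51670432e+01, -2.53512108e-04,
        8.99073329e-04,  2.67548552e-05]), 'eef_pos': array([0.213148  , 0.53407326, 0.23128085]), 'eef_rot': array([-1.33719190e-05,  1.88749077e-01,  9.82025349e-01,  1.68504097e-05]), 'wrist_force': array([ 0.49807843, -0.4283941 ,  0.09703112]), 'torque': array([-0.00363868,  0.02667231,  0.00210258]), 'opening': 1.0025093796751248} 0.0187
```

View images.

Run:
```python
import cv2
a=cv2.imread('pics/top0.png'); cv2.imwrite('pics/top0c.png',cv2.resize(a[110:310,170:500],None,fx=2.4,fy=2.4,interpolation=cv2.INTER_CUBIC))
a=cv2.imread('pics/scene0.png'); cv2.imwrite('pics/scene0c.png',cv2.resize(a[100:340,130:470],None,fx=2.3,fy=2.3,interpolation=cv2.INTER_CUBIC))
```

```text
(no output)
```

View pics/top0c.png

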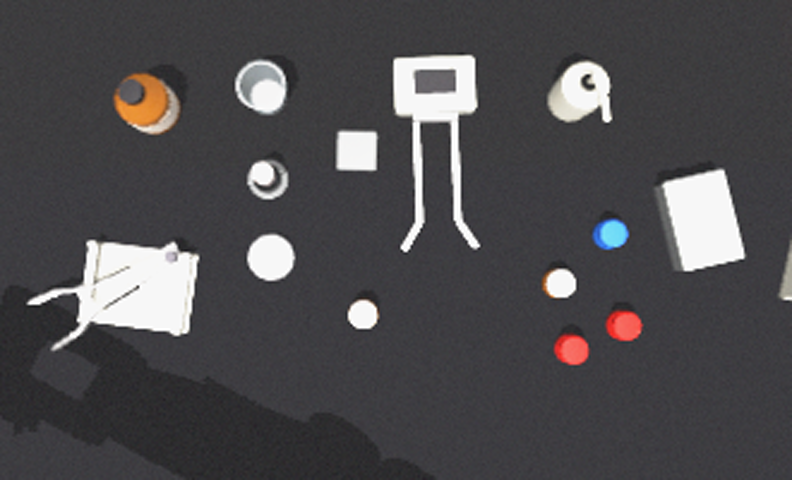

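View pics/scene0c.png

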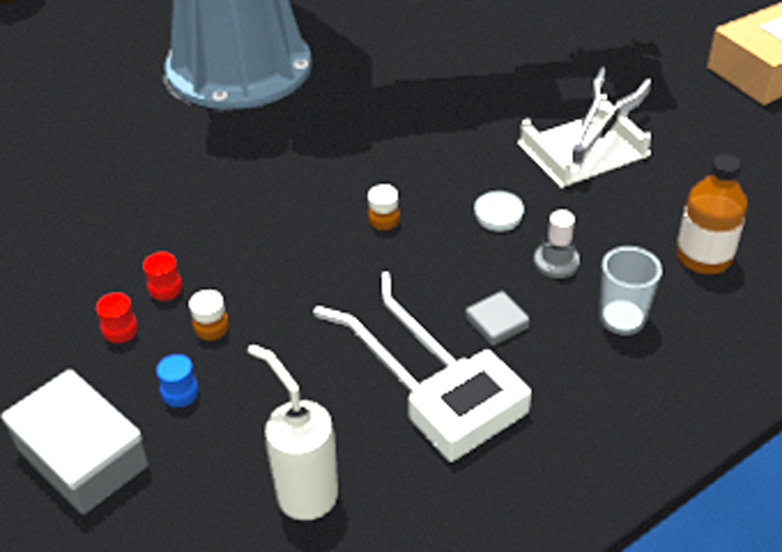

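The crops are 3 pictures of 12 counting this pair as 2. Crop positions:
- **Amber jars, white caps:** top crop (362,314) and (560,284).
- **Look-alikes, left alone:** red at (571,349) and (624,325), blue at (611,234).
- **Lane:** rails at (415..460, 118..222), roughly along world +x.
- **Tongs:** hinge at (171,255), jaws down and left.
- **Standard:** on its stand at (265,178). The dish is at (270,258).

Now the lane's angle from the rails.

Run:
```python
from h import *
c=cam('top')
g=c['img'].min(2)
L=[];Rr=[]
for r in range(165,198,2):
    row=g[r,330:375].astype(float); m=np.where(row>110)[0]
    if len(m)<2: continue
    w=np.clip(row-70,0,None); x=np.arange(330,375); 
    a=w[:20]@x[:20]/w[:20].sum(); b=w[20:]@x[20:]/w[20:].sum()
    L.append(ray(c,a,r,.010)); Rr.append(ray(c,b,r,.010))
L=np.array(L);Rr=np.array(Rr)
for P in(L,Rr,(L+Rr)/2):
    k=np.polyfit(P[:,0],P[:,1],1); print(np.degrees(np.arctan(k[0])).round(2), np.polyval(k,[.53,.6,.69]).round(4))
# jar caps
for u,v in [(321,241),(403,228)]:
    w=c['img'][v-12:v+13,u-12:u+13].astype(int).min(2)>120; ys,xs=np.nonzero(w)
    print('cap',ray(c,xs.mean()+u-12,ys.mean()+v-12,.045).round(4),w.sum())
print(monitor.get_obs()['time_s'])
```

```text
0.61 [-0.1076 -0.1069 -0.1059]
0.54 [-0.1605 -0.1599 -0.159 ]
0.58 [-0.1341 -0.1334 -0.1325]
cap [ 0.4284 -0.0257  0.045 ] 122
cap [ 0.4641 -0.2935  0.045 ] 123
1.55
```

```bash
python3 -m pendant '[[[20,-58,0,3,85],[20,-58,0,3,85],[20,-58,0,3,85],[20,-58,0,3,85],[22,-58,0,3,85],[22,-58,0,3,85],[22,-58,0,3,85],[22,-58,0,1.4,85]]]'; python3 -m pendant '[[[24,-50,-40,0,85],[23,-46,-40,0,85],[0,0,-10,0,85],[0,0,0,0,85]]]'
python3 - <<'E'
from h import *
c=cam('wrist','w1.png'); o=monitor.get_obs(); print(o['eef_pos'],o['eef_rot'],o['wrist_force'],c['o'])
find(c,'wrist','jar_a'); print(px(c,[.4284,-.0257,.045]),px(c,o['eef_pos']))
E
```

```text
time_s: 2.55
eef_pos: [0.3817, 0.0681, 0.2318]
eef_rot: [0.001, -0.006, 1.0, -0.0]
wrist_force: [1.5, 0.5, -1.0]
opening: 0.994
time_s: 3.05
eef_pos: [0.4243, -0.0194, 0.1457]
eef_rot: [-0.001, -0.005, 1.0, 0.001]
wrist_force: [0.6, -0.2, 1.1]
opening: 0.993
[ 0.42493689 -0.01912481  0.14664491] [-1.22800910e-04 -5.80057238e-03  9.99983150e-01  1.93158599e-04] [0.33679918 0.06646058 0.06900758] [ 0.34237144 -0.02023872  0.28948158]
wrist tip jar_a 0.91 [ 0.463 -0.298 -0.001] [ 61.  219.1]
wrist tip jar_a 0.84 [ 0.529 -0.365  0.002] [ 14.7 273.5]
wrist tip jar_a 0.8 [ 0.373 -0.307  0.001] [ 24.3 133.5]
wrist tip jar_a 0.59 [ 0.431 -0.026  0.001] [315.8 193.7]
[314.7 205. ] [322.3 260.2]
```

View pics/w1.png

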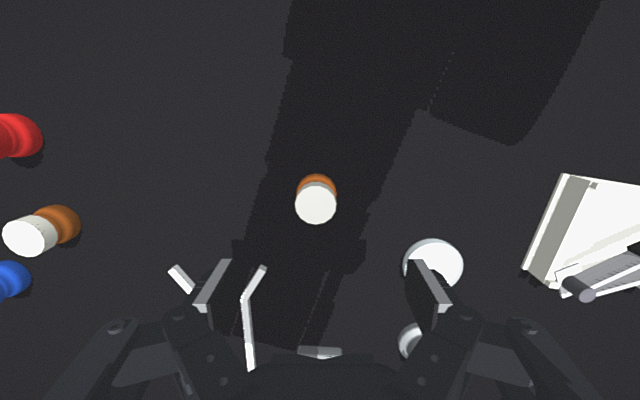

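The wrist view shows the jar with the white cap at (316,204), where I predicted it, so I go down and grip.

```bash
python3 -m pendant '[[[0,-0.5,-50,0,85],[0,0,-50,0,85],[0,0,-30,0,85],[0,0,0,0,85],[0,0,0,0,60],[0,0,0,0,36],[0,0,0,0,36],[0,0,0,0,36]]]'
python3 - <<'E'
from h import *
c=cam('wrist','w2.png'); o=monitor.get_obs(); print(o['eef_pos'],o['eef_rot'],o['wrist_force'],o['opening'])
E
```

```text
time_s: 4.15
eef_pos: [0.4265, -0.0207, 0.0178]
eef_rot: [0.001, -0.006, 1.0, -0.0]
wrist_force: [-0.9, 1.1, 9.5]
opening: 0.425
[ 0.42647385 -0.02063291  0.01778857] [ 1.30475825e-03 -5.54675369e-03  9.99983697e-01 -3.68817559e-04] [-1.19547954  2.35423743  8.77805458] 0.42277126182521707
```

View pics/w2.png

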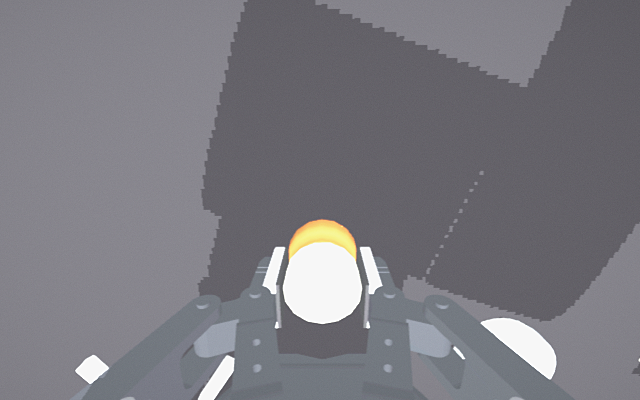

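```bash
python3 -m pendant '[[[0,0,0,0,30],[0,0,0,0,30]]]'
```

```text
time_s: 4.45
eef_pos: [0.4265, -0.0206, 0.018]
eef_rot: [0.001, -0.006, 1.0, -0.0]
wrist_force: [-3.1, 1.0, 12.5]
opening: 0.412
```

```bash
python3 -m pendant '[[[9,-19,0,0,30],[9,-24,0,0,30],[9,-24,0,0,30],[9,-24,0,0,30],[8,-22,0,0,30],[0,0,0,0,30],[0,0,0,0,30]]]'
python3 - <<'E'
from h import *
c=cam('wrist','w3.png'); o=monitor.get_obs(); print(o['eef_pos'],o['eef_rot'],o['wrist_force'],o['opening'])
find(c,'wrist','lane');find(c,'wrist','slot')
for x in(.515,.553,.69): print(x,[px(c,[x,-.134+s,.01]) for s in (-.0305,-.0225,.0225,.0305)])
cv2.imwrite('pics/w3c.png',cv2.resize(cv2.cvtColor(c['img'],4)[200:400,180:460],None,fx=2.5,fy=2.5))
E
```

```text
time_s: 5.32
eef_pos: [0.4712, -0.1351, 0.0181]
eef_rot: [0.002, -0.005, 1.0, -0.002]
wrist_force: [0.5, -2.8, 6.4]
opening: 0.411
[ 0.47113469 -0.13493285  0.01810115] [ 0.00214636 -0.00543337  0.99998161 -0.00162911] [ 1.32420924 -3.5837169   5.90931095] 0.40588260586414193
0.515 [array([274.6, 312.5]), array([287.3, 312.6]), array([358.6, 313.4]), array([371.3, 313.6])]
0.553 [array([277. , 358.9]), array([288.9, 359. ]), array([355.7, 359.8]), array([367.6, 359.9])]
0.69 [array([283.6, 486.5]), array([293.3, 486.7]), array([347.8, 487.3]), array([357.5, 487.4])]
```

View pics/w3.png

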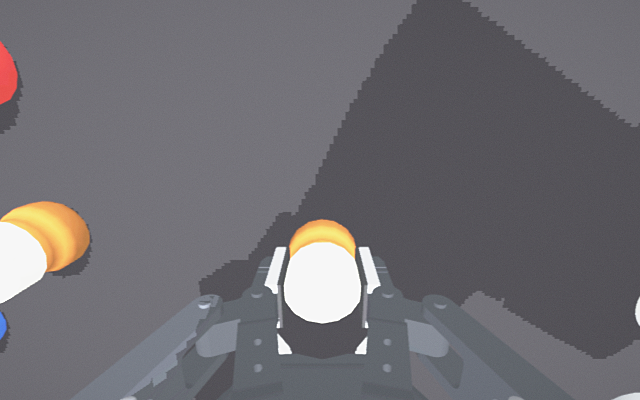

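```bash
python3 -m pendant '[[[15,1,0,0,30],[20,0.2,0,0,30],[20,0.2,0,0,30],[20,0.2,0,0,30],[15,0.2,0,0.5,30],[0,0,0,0,30]]]'
python3 - <<'E'
from h import *
c=cam('top','t2.png');s=cam('scene','s2.png'); o=monitor.get_obs(); print(o['eef_pos'],o['wrist_force'],o['opening'])
a=np.hstack([cv2.resize(c['img'][140:240,310:400],None,fx=4,fy=4),cv2.resize(s['img'][170:270,250:350],None,fx=4,fy=4)]); cv2.imwrite('pics/c2.png',a[:,:,::-1])
E
```

```text
time_s: 6.22
eef_pos: [0.5612, -0.1319, 0.018]
eef_rot: [0.002, -0.01, 1.0, -0.001]
wrist_force: [1.2, -0.5, 7.0]
opening: 0.408
[ 0.56101339 -0.13189738  0.01796878] [ 2.57642018 -0.87440344  6.05419864] 0.4098239193997309
```

View pics/c2.png

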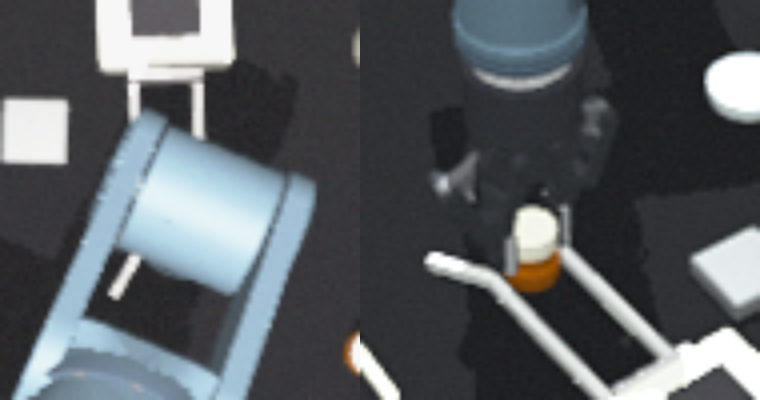

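Jar upright between the rails, fingers above the rails, no side force. Continuing.

```bash
python3 -m pendant '[[[20,-1.5,0,0,30],[25,0.2,0,0,30],[25,0.2,0,0,30],[15,0.2,0,0,30],[0,0,0,0,30]]]'; python3 -m pendant '[[[10,0.1,0,0,30],[5,0,0,0,30],[0,0,0,0,30]]]'
```

```text
time_s: 6.95
eef_pos: [0.6456, -0.1324, 0.0175]
eef_rot: [0.001, -0.01, 1.0, -0.001]
wrist_force: [2.3, 1.0, 4.6]
opening: 0.41
time_s: 7.32
eef_pos: [0.659, -0.1323, 0.0177]
eef_rot: [-0.0, -0.01, 1.0, -0.0]
wrist_force: [-3.5, 1.2, 9.2]
opening: 0.409
```

```bash
python3 -m pendant '[[[3,0,0,0,30],[0,0,0,0,30]]]';python3 -m pendant '[[[3,0,0,0,30],[0,0,0,0,30]]]'
```

```text
time_s: 7.58
eef_pos: [0.6616, -0.1323, 0.0177]
eef_rot: [-0.0, -0.01, 1.0, -0.0]
wrist_force: [-4.7, -0.0, 10.7]
opening: 0.411
time_s: 7.82
eef_pos: [0.6645, -0.1323, 0.0177]
eef_rot: [-0.0, -0.01, 1.0, -0.0]
wrist_force: [-4.1, -0.1, 9.8]
opening: 0.409
```

```bash
python3 -m pendant '[[[3,0,0,0,30],[0,0,0,0,30]]]';python3 -m pendant '[[[3,0,0,0,30],[0,0,0,0,30]]]';python3 -m pendant '[[[2,0,0,0,30],[0,0,0,0,30]]]'
```

```text
time_s: 8.07
eef_pos: [0.6675, -0.1323, 0.0177]
eef_rot: [-0.0, -0.01, 1.0, -0.0]
wrist_force: [-5.1, -0.5, 12.0]
opening: 0.412
time_s: 8.32
eef_pos: [0.6705, -0.1323, 0.0177]
eef_rot: [-0.0, -0.01, 1.0, -0.0]
wrist_force: [-4.1, 0.0, 10.4]
opening: 0.409
time_s: 8.57
eef_pos: [0.6724, -0.1323, 0.0177]
eef_rot: [-0.0, -0.01, 1.0, -0.0]
wrist_force: [-5.1, 0.6, 10.4]
opening: 0.408
```

```bash
python3 -m pendant '[[[1.5,0,0,0,30],[0,0,0,0,30]]]' | grep -E "pos|force";python3 -m pendant '[[[1.5,0,0,0,30],[0,0,0,0,30]]]'| grep -E "pos|force"
python3 - <<'E'
from h import *
s=cam('scene','s3.png'); o=monitor.get_obs(); print(o['eef_pos'],o['wrist_force'],o['opening'])
cv2.imwrite('pics/c3.png',cv2.resize(s['img'][190:290,270:390],None,fx=5,fy=5)[:,:,::-1])
E
```

```text
eef_pos: [0.6737, -0.1323, 0.0178]
wrist_force: [-6.3, -0.3, 11.1]
eef_pos: [0.6742, -0.1323, 0.0178]
wrist_force: [-10.6, -0.1, 15.4]
[ 0.67421943 -0.13229132  0.01788971] [-9.80950298  0.13833513 15.65284737] 0.4107104889536805
```

View pics/c3.png

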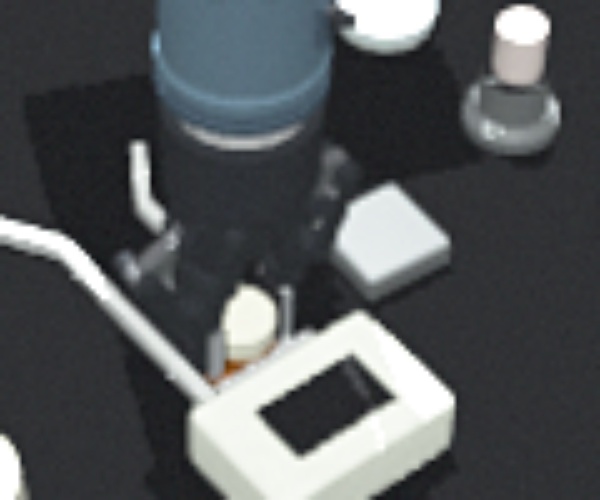

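Force rises at x=0.674 with the jar against the stop. Release, rise, and go over the second jar.

```bash
python3 -m pendant '[[[-1,0,0,0,60],[0,0,0,0,70],[0,0,0,0,70],[0,0,30,0,75],[0,0,52,0,85],[-42,-32,0,0,85],[-42,-32,0,0,85],[-42,-32,0,0,85]]]';  python3 -m pendant '[[[-42,-32,0,0,85],[-41,-33,0,0,85],[0,0,0,0,85]]]'
python3 - <<'E'
from h import *
c=cam('top'); 
for u,v in [(352,168),(403,228)]:
    w=c['img'][v-12:v+13,u-12:u+13].astype(int).min(2)>120; ys,xs=np.nonzero(w)
    print('cap',ray(c,xs.mean()+u-12,ys.mean()+v-12,.045).round(4),w.sum())
c=cam('wrist','w4.png'); find(c,'wrist','jar_a'); 
o=monitor.get_obs(); print(o['eef_pos'],px(c,[.4635,-.294,.045]))
i=c['img'].astype(int); m=((i.min(2)>150)).astype(np.uint8)
n,l,st,ce=cv2.connectedComponentsWithStats(m)
for k in range(1,n):
    if st[k,4]>400: print(st[k],ce[k].round(1),ray(c,*ce[k],.045).round(4))
E
```

```text
time_s: 10.12
eef_pos: [0.548, -0.2289, 0.0984]
eef_rot: [0.0, -0.01, 1.0, -0.0]
wrist_force: [0.8, -0.3, 0.4]
opening: 0.994
time_s: 10.5
eef_pos: [0.4638, -0.2953, 0.0982]
eef_rot: [-0.0, -0.008, 1.0, -0.0]
wrist_force: [1.5, 0.3, -0.2]
opening: 0.996
cap [ 0.6711 -0.1313  0.045 ] 353
cap [ 0.4515 -0.3073  0.045 ] 217
wrist tip jar_a 0.82 [ 0.531 -0.365  0.002] [246.  266.8]
wrist tip jar_a 0.73 [ 0.402 -0.384  0.   ] [211.5 125. ]
wrist tip jar_a 0.6 [ 0.677 -0.131 -0.001] [465.6 382.9]
wrist tip jar_a 0.59 [ 0.462 -0.295 -0.002] [320.8 197. ]
[ 0.46655236 -0.29310773  0.09840621] [322.4 219.1]
[ 299  191   49   51 1923] [323.3 217. ] [ 0.4618 -0.2934  0.045 ]
[    0   236   127   143 10633] [ 59.4 296.5] [ 0.5337 -0.5034  0.045 ]
[511 261  47  56 561] [531.1 287.9] [ 0.5194 -0.128   0.045 ]
```

```bash
python3 -m pendant '[[[-3,0,-40,0,85],[0,0,-41,0,85],[0,0,0,0,85],[0,0,0,0,60],[0,0,0,0,30],[0,0,0,0,30],[0,0,0,0,30],[0,0,0,0,30]]]'; python3 -m pendant '[[[0,0,0,0,30],[0,0,0,0,30]]]'
```

```text
time_s: 11.65
eef_pos: [0.4643, -0.2942, 0.0193]
eef_rot: [0.001, -0.01, 1.0, -0.001]
wrist_force: [-0.4, 1.5, 5.6]
opening: 0.411
time_s: 11.9
eef_pos: [0.4643, -0.2942, 0.0193]
eef_rot: [0.001, -0.01, 1.0, -0.001]
wrist_force: [-1.0, 1.8, 6.0]
opening: 0.411
```

```bash
python3 -m pendant '[[[0,20,0,0,30],[0,30,0,0,30],[0,30,0,0,30],[0,30,0,0,30],[0,30,0,0,30],[0,21,0,0,30],[0,0,0,0,30],[0,0,0,0,30]]]'; python3 -m pendant '[[[15,0,0,0,30],[20,0,0,0,30],[20,0,0,0,30],[20,0,0,0,30],[15,0,0,0,30],[0,0,0,0,30]]]'
```

```text
time_s: 12.9
eef_pos: [0.4646, -0.1305, 0.0193]
eef_rot: [0.002, -0.01, 1.0, 0.0]
wrist_force: [0.3, 8.1, 14.6]
opening: 0.409
time_s: 13.65
eef_pos: [0.5547, -0.1319, 0.0188]
eef_rot: [0.001, -0.01, 1.0, -0.001]
wrist_force: [1.1, -0.4, 7.5]
opening: 0.408
```

```bash
python3 -m pendant '[[[20,-0.5,0,0,30],[20,0,0,0,30],[20,0,0,0,30],[12,0,0,0,30],[0,0,0,0,30]]]'; python3 -m pendant '[[[3,0,0,0,30],[0,0,0,0,30]]]'|grep -E "pos|force"; python3 -m pendant '[[[3,0,0,0,30],[0,0,0,0,30]]]'|grep -E "pos|force"
```

```text
time_s: 14.28
eef_pos: [0.6261, -0.1324, 0.0186]
eef_rot: [0.001, -0.01, 1.0, -0.0]
wrist_force: [0.6, 0.5, 6.3]
opening: 0.405
eef_pos: [0.6278, -0.1324, 0.0188]
wrist_force: [-4.1, -0.9, 10.1]
eef_pos: [0.6306, -0.1324, 0.0188]
wrist_force: [-4.6, -0.2, 10.7]
```

```bash
for i in 1 ; do python3 -m pendant '[[[3,0,0,0,30],[0,0,0,0,30]]]'|grep -E "pos|force"; python3 -m pendant '[[[2,0,0,0,30],[0,0,0,0,30]]]'|grep -E "pos|force"; done
```

```text
eef_pos: [0.6336, -0.1324, 0.0188]
wrist_force: [-4.5, -0.5, 10.6]
eef_pos: [0.6354, -0.1324, 0.0188]
wrist_force: [-5.5, 0.8, 10.4]
```

```bash
python3 -m pendant '[[[1.5,0,0,0,30],[0,0,0,0,30]]]'|grep -E "pos|force"; python3 -m pendant '[[[1.5,0,0,0,30],[0,0,0,0,30]]]'|grep -E "pos|force"
```

```text
eef_pos: [0.6367, -0.1324, 0.0188]
wrist_force: [-6.1, -0.1, 12.1]
eef_pos: [0.6374, -0.1324, 0.0189]
wrist_force: [-9.8, -0.2, 14.8]
```

```bash
python3 -m pendant '[[[1.5,0,0,0,30],[0,0,0,0,30]]]'|grep -E "pos|force"; python3 -m pendant '[[[1,0,0,0,30],[0,0,0,0,30]]]'|grep -E "pos|force"
```

```text
eef_pos: [0.638, -0.1324, 0.019]
wrist_force: [-13.4, -1.0, 19.0]
eef_pos: [0.6382, -0.1323, 0.019]
wrist_force: [-15.8, -0.6, 22.1]
```

```bash
python3 -m pendant '[[[0,0,0,0,60],[0,0,0,0,70],[0,0,0,0,80],[0,0,40,0,85],[0,0,50,-5,85],[-15,30,40,-9,85],[-20,50,22,-9,85],[-20,50,0,-9,85]]]';  python3 -m pendant '[[[-20,55,0,-9,85],[-20,55,0,-9,85],[-20,55,0,-9,85],[-20,55,0,-3,85],[-20,52,0,0,85],[-10,40,0,0,85],[0,0,0,0,85]]]'
python3 - <<'E'
from h import *
c=cam('top','t4.png')
for u,v in [(352,168),(352,180)]: pass
cr=c['img'][150:230,320:380]
c2=cam('wrist','w5.png')
o=monitor.get_obs(); print(o['eef_pos'],o['eef_rot'])
for t in ['tongs','jaws','rest']:find(c2,'wrist',t,m=2)
find(c,'top','jar_a')
a=c2['img']; b=cv2.resize(cr,None,fx=5,fy=5)
cv2.imwrite('pics/c5.png',cv2.resize(np.hstack([a,b[:400,:300]]),None,fx=.85,fy=.85)[:,:,::-1])
E
```

```text
time_s: 17.27
eef_pos: [0.5876, -0.0019, 0.1719]
eef_rot: [0.002, 0.269, 0.963, 0.0]
wrist_force: [0.6, 0.4, 0.2]
opening: 0.998
time_s: 18.15
eef_pos: [0.4753, 0.3118, 0.1691]
eef_rot: [-0.0, 0.505, 0.863, 0.0]
wrist_force: [-0.2, 0.7, 0.2]
opening: 0.996
[0.47635235 0.30933782 0.16903969] [-1.88790594e-05  5.05917576e-01  8.62581773e-01 -3.01056807e-04]
wrist tip rest 0.86 [0.473 0.304 0.001] [316.4 185. ]
top tip jar_a 0.71 [ 0.527 -0.37  -0.004] [422.7 208.3]
top tip jar_a 0.69 [ 0.674 -0.135 -0.001] [351.5 166.4]
top tip jar_a 0.69 [ 0.401 -0.381 -0.003] [427.5 245.8]
top tip jar_a 0.67 [ 0.629 -0.132 -0.   ] [351.1 179.5]
```

View pics/c5.png

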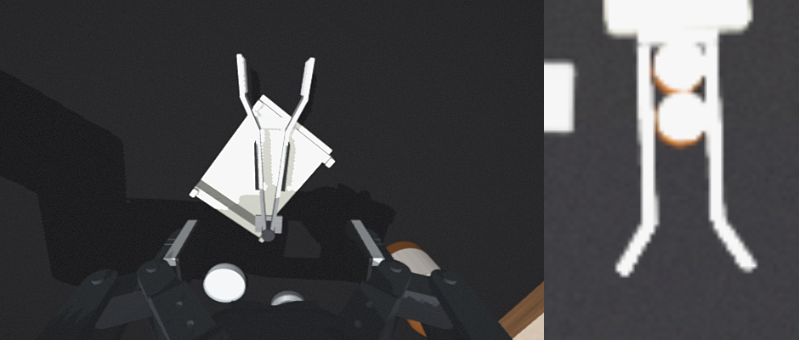

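Jars sit in single file, touching, against the stop. Wrist view of the tongs: hinge at full-image (315,277), jaw tips (281,66) and (367,70), black grips around x 302 and 341, y 165..223. I'll turn these into a pose.

```bash
cat > tg.py <<'E'
from h import *
c=cam('wrist')
h=ray(c,315,277,.055); a=ray(c,281,66,.053); b=ray(c,367,70,.053); g=(ray(c,302,194,.053)+ray(c,341,194,.053))/2
m=(a+b)/2; d=m-h; print('h',h,'tips',a,b,'grip mid',g)
print('len',np.hypot(*d[:2]),'dir',np.degrees(np.arctan2(d[1],d[0])),'tipgap',np.hypot(*(a-b)[:2]))
u=d/np.hypot(*d[:2]); print('origin est',h+u*.085)
o=monitor.get_obs(); M=rot(o['eef_rot']); print(o['eef_pos'],'yaw y',np.degrees(np.arctan2(M[1,1],M[0,1])), 'tcp px',px(c,o['eef_pos']))
E
python3 tg.py
python3 - <<'E'
import cv2
a=cv2.imread('pics/w5.png'); cv2.imwrite('pics/w5c.png',cv2.resize(a[50:300,200:420],None,fx=2.4,fy=2.4,interpolation=cv2.INTER_CUBIC))
E
```

```text
h [0.51349164 0.22918113 0.055     ] tips [0.39512969 0.38871815 0.053     ] [0.45767692 0.42001662 0.053     ] grip mid [0.47654019 0.30955681 0.053     ]
len 0.1956389627943172 dir 116.43282218111747 tipgap 0.06994105261185163
origin est [0.47565404 0.30529496 0.05413105]
[0.47714338 0.30818033 0.16931589] yaw y 29.038705350089092 tcp px [320.8 259.1]
```

View pics/w5c.png

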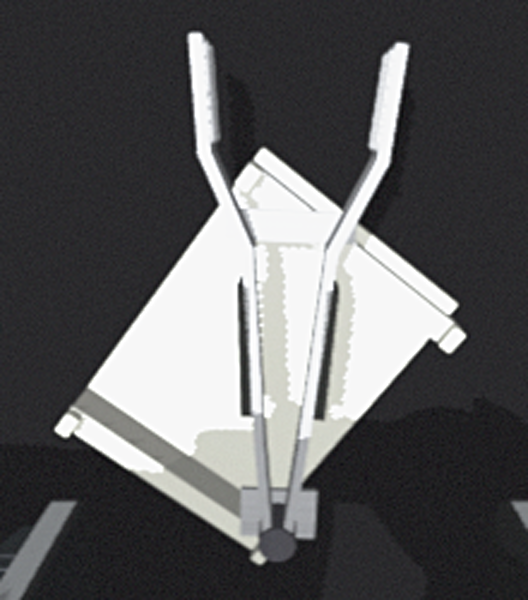

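Plan for the tongs: origin about (0.476, 0.3065), axis 116.4°. The rest sits about 33° skew to the tongs. I'll grip 4 mm behind the origin with a narrowed opening of 55, and keep the fingertips just above the bar tops.

```bash
python3 -m pendant '[[[1,-5,-20,-2.6,55],[0,0,-40,0,55],[0,0,-30,0,55],[0,0,0,0,55],[0,0,0,0,55]]]'
python3 - <<'E'
from h import *
o=monitor.get_obs(); M=rot(o['eef_rot']); print(o['eef_pos'],'yaw',np.degrees(np.arctan2(M[1,1],M[0,1])))
c=cam('wrist','w6.png'); cv2.imwrite('pics/w6c.png',cv2.resize(c['img'][:,120:520],None,fx=1.5,fy=1.5)[:,:,::-1])
print(px(c,[.476,.3065,.053]),px(c,o['eef_pos']),px(c,np.array(o['eef_pos'])-[0,0,.026]))
E
```

```text
time_s: 19.12
eef_pos: [0.4787, 0.3042, 0.0806]
eef_rot: [0.0, 0.526, 0.85, 0.001]
wrist_force: [0.1, 0.1, 1.0]
opening: 0.645
[0.47871915 0.30415624 0.08059526] yaw 26.497817720885536
[318.7 232.7] [320.7 259.2] [320.9 238.5]
```

View pics/w6c.png

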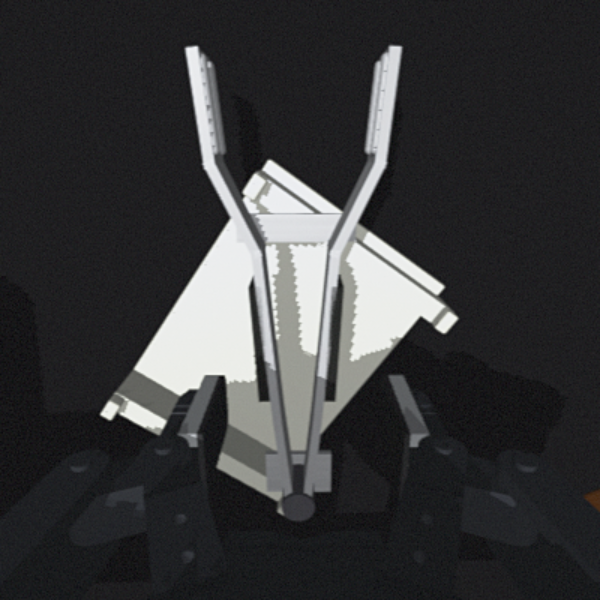

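Tongs are aligned: axis vertical in view, hinge (298,508), tips (192,47) and (396,47), pads either side. Descend and squeeze part-way.

```bash
python3 -m pendant '[[[-0.5,0,-30,0,55],[0,0,-23,0,55],[0,0,0,0,55]]]'|grep -E "pos|force|open"; python3 -m pendant '[[[0,0,0,0,45],[0,0,0,0,38],[0,0,0,0,34],[0,0,0,0,31],[0,0,0,0,31],[0,0,0,0,31]]]'
```

```text
eef_pos: [0.4768, 0.304, 0.0262]
wrist_force: [0.0, -1.0, 0.2]
opening: 0.645
time_s: 20.3
eef_pos: [0.4765, 0.3038, 0.0282]
eef_rot: [-0.0, 0.525, 0.851, -0.001]
wrist_force: [-8.3, -4.3, 13.8]
opening: 0.368
```

```bash
python3 -m pendant '[[[0,0,5,0,31],[0,0,10,0,31],[0,0,20,0,31],[0,0,30,0,31],[0,0,15,0,31],[0,0,0,0,31]]]'
python3 - <<'E'
from h import *
c=cam('wrist','w7.png'); cv2.imwrite('pics/w7c.png',cv2.resize(c['img'][:,120:520],None,fx=1.5,fy=1.5)[:,:,::-1])
E
```

```text
time_s: 21.05
eef_pos: [0.4785, 0.3048, 0.1081]
eef_rot: [0.001, 0.526, 0.851, 0.002]
wrist_force: [0.6, -0.6, -1.3]
opening: 0.365
```

View pics/w7c.png

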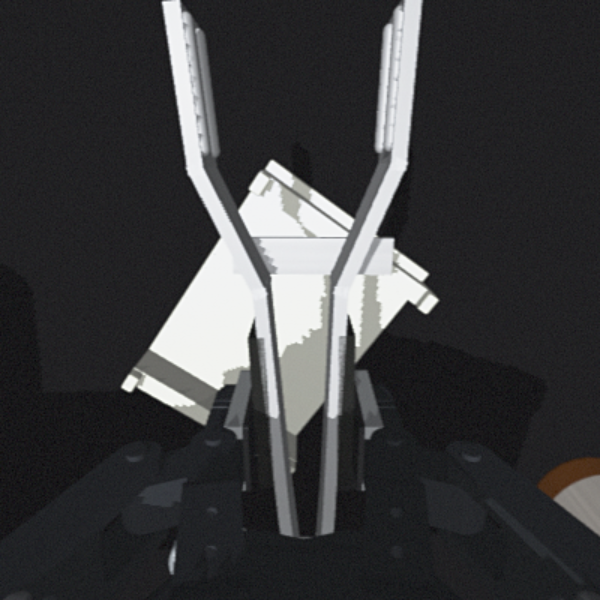

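Tongs lifted level in the view (about 1.2 N, hinge down at the bottom, jaw tips at the top of the crop). Next I measure the jaw point relative to the TCP, and the standard.

```bash
python3 -m pendant '[[[5,-5,10,-10.5,33],[5,-10,10,-10.5,33],[5,-15,10,-10.5,33],[5,-20,0,-10.5,33],[5,-20,0,-10.5,33],[5,-20,0,-10.5,33],[5,-20,0,-10.5,33],[5,-20,0,-10.5,33]]]'|grep -E "pos|open"; python3 -m pendant '[[[0,-20,0,-10.5,33],[0,-20,0,-10.5,33],[0,-20,0,-10.5,33],[0,-12,0,-0.9,33],[0,0,0,0,33],[0,0,0,0,33]]]'
cat > m8.py <<'E'
from h import *
import sys
c=cam('wrist',sys.argv[1]+'.png'); o=monitor.get_obs(); p=np.array(o['eef_pos']); M=rot(o['eef_rot']); y=M[:,1]
print('tcp',p.round(4),'yaw',np.degrees(np.arctan2(y[1],y[0])).round(2),'open mm',round(o['opening']*85.4,1),o['wrist_force'].round(1),o['time_s'])
for n,cc in [('wrist',c),('scene',cam('scene',sys.argv[1]+'s.png')),('top',cam('top'))]:
    for t in ['jaws','standard','tongs']: find(cc,n,t,m=2)
E
python3 m8.py w8
python3 - <<'E'
from h import *
c=cam('top'); w=cv2.cvtColor(cv2.imread('pics/w7.png'),4)
i=c['img'][165:205,262:300]; g=i.min(2); print(g[8:30,8:28])
E
```

```text
eef_pos: [0.5163, 0.1734, 0.1347]
opening: 0.387
time_s: 22.85
eef_pos: [0.517, 0.1027, 0.1361]
eef_rot: [-0.0, 1.0, 0.002, -0.0]
wrist_force: [0.5, -0.2, -0.8]
opening: 0.391
tcp [0.517  0.1028 0.1362] yaw -89.75 open mm 33.3 [-0.5  1.2 -0.9] 22.9
wrist tip standard 0.79 [0.624 0.104 0.04 ] [320.5  69.7]
wrist tip tongs 0.82 [0.522 0.102 0.145] [324.5 261.7]
scene tip jaws 0.66 [0.613 0.103 0.144] [374.5 173.4]
scene tip standard 0.66 [0.616 0.106 0.038] [372.5 202.6]
scene tip standard 0.17 [0.617 0.107 0.144] [376.6 173.4]
scene tip tongs 0.89 [0.521 0.103 0.139] [352.1 157.9]
top tip jaws 0.55 [0.619 0.104 0.147] [275.8 179.7]
top tip jaws 0.23 [ 0.672 -0.135 -0.001] [351.5 167. ]
top tip standard 0.62 [0.617 0.1   0.041] [280.8 183.7]
[[ 66  68  65  67  67  64  57  49  48  47  47  50  48  49  56 105 111  55
   47  48]
 [ 64  63  66  63  65  62  64  57  49  48  48  42  45  47 124 223 226  86
   45  46]
 [ 67  63  64  64  66  65  65  57  45  48  45  49  52  44 190 243 227 100
   47  46]
 [ 66  65  70  65  68  65  65  62  65  81  79  86  85  83 196 243 224  83
   46  41]
 [ 61  67 
[... 820 characters left out ...]
 206 134
  154 123]
 [ 68  65  64  94 185 215 133  61  58  85  98  97  83  52 201 238 187 149
  151 123]
 [ 67  60  47  44 169 233 216 124  56  49  49  52  50 105 216 228 152 153
  130  75]
 [ 66  61  49  48  88 178 229 202  99  80  73  73  76 167 227 210 144 141
  104  51]
 [ 69  61  52  53  49  83 123 145 151 140 110 107 103 124 135 118 117  95
   57  45]
 [ 91  79  68  74  73  70  82 109 133 137 129 124 125 125 126 129 114  86
   66  50]
 [113 111 115 113 115 113 110 108 104 122 142 141 143 142 142 142 122  92
   80  50]
 [135 135 134 133 132 133 133 127 115 127 152 155 155 154 150 154 133  98
   89  61]
 [149 147 147 149 148 148 148 139 126 145 163 166 163 165 165 163 138 106
  103  77]]
```

Run:
```python
from h import *
c=cam('top'); a=cv2.imread('pics/top0.png')
s=a[165:205,262:300].min(2)
m=(s>235).astype(np.uint8); n,l,st,ce=cv2.connectedComponentsWithStats(m)
for k in range(1,n):
    if st[k,4]>20: q=ce[k]+[262,165]; print('top std',st[k],q,ray(c,*q,.074).round(4))
# stand ring extents at top0
c2=cam('scene'); a2=cv2.imread('pics/scene0.png')
print('scene prediction top centre', px(c2,[.617,.103,.074]), px(c2,[.622,.103,.074]))
s2=a2[180:225,355:395]; m=(s2.min(2)>150).astype(np.uint8); n,l,st,ce=cv2.connectedComponentsWithStats(m)
for k in range(1,n):
    if st[k,4]>20: print('scene std',st[k]+[355,180,0,0,0],ce[k]+[355,180], px(c2,[.617,.103,.057]), px(c2,[.622,.103,.057]))
w=cam('wrist')
for z,x in [(.074,.617),(.074,.622)]: print('wrist pred std top',px(w,[x,.103,z]))
print('jaw pts pred',[px(w,[.517+.0026+xx,.1028,.1362+.0248]) for xx in (.08,.095,.112)])
cv2.imwrite('pics/w8c.png',cv2.resize(w['img'][0:170,200:440],None,fx=3.3,fy=3.3)[:,:,::-1])
```

```text
top std [13 13  9  9 64] [278.953125 181.859375] [0.6197 0.1027 0.074 ]
scene prediction top centre [373.2 193.8] [374.4 194.7]
scene std [355 186   3  10  22] [355.72727273 190.5       ] [372.7 198.3] [373.9 199.3]
scene std [369 191  11  16 139] [373.61151079 198.17985612] [372.7 198.3] [373.9 199.3]
scene std [363 208  11  10  41] [366.46341463 213.80487805] [372.7 198.3] [373.9 199.3]
scene std [392 210   3  15  26] [393.19230769 216.11538462] [372.7 198.3] [373.9 199.3]
wrist pred std top [321.2  75.8]
wrist pred std top [321.2  67.4]
jaw pts pred [array([321.2, 105.8]), array([321.3,  63.2]), array([321.4,  10. ])]
```

View pics/w8c.png

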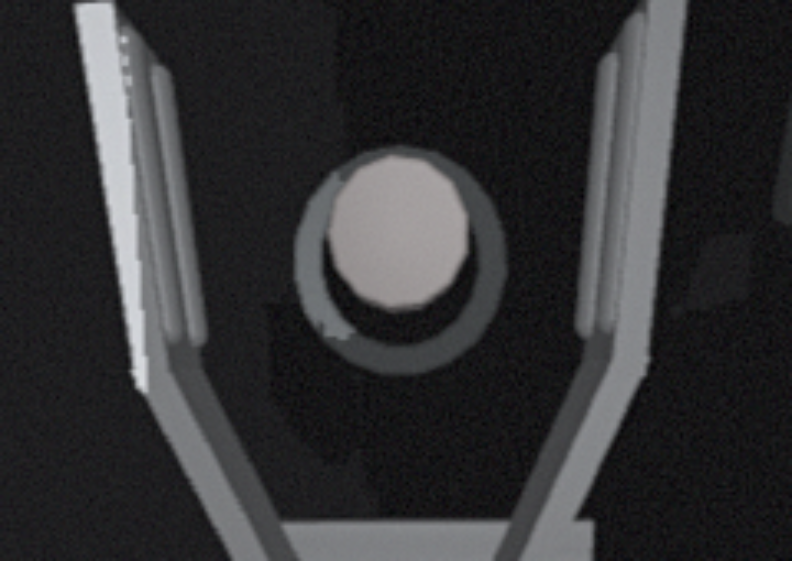

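Standard at (0.620, 0.103) (crop centre (399,231)), inside the open jaws (pads 200..580). The jaw centre is about 5 mm short in x and 1 mm toward +y. Correct and descend.

```bash
python3 -m pendant '[[[5,-1,0,0,33],[0,0,-30,0,33],[0,0,-30,0,33],[0,0,-20,0,33],[0,0,-9,0,33],[0,0,0,0,33]]]'; python3 m8.py w9
```

```text
time_s: 24.4
eef_pos: [0.5221, 0.1012, 0.0471]
eef_rot: [-0.0, 1.0, 0.001, -0.0]
wrist_force: [0.5, 0.2, -1.6]
opening: 0.39
tcp [0.5226 0.1012 0.0478] yaw -89.86 open mm 33.7 [ 0.4 -0.  -0.7] 24.45
wrist tip standard 0.7 [0.626 0.102 0.043] [321.8  56. ]
wrist tip tongs 0.72 [0.529 0.098 0.056] [327.6 258.3]
scene tip jaws 0.57 [0.621 0.103 0.06 ] [373.8 198.3]
scene tip standard 0.41 [0.62  0.103 0.039] [372.9 203.5]
scene tip tongs 0.89 [0.528 0.098 0.055] [350.8 182.9]
top tip jaws 0.55 [0.625 0.1   0.061] [280.3 180.6]
top tip standard 0.56 [ 0.654 -0.019  0.   ] [317.2 173.1]
top tip standard 0.42 [0.618 0.103 0.038] [280.2 183.6]
top tip tongs 0.22 [ 0.601 -0.13   0.004] [350.7 187.8]
```

```bash
python3 -m pendant '[[[0,0,0,0,30],[0,0,0,0,27],[0,0,0,0,25],[0,0,0,0,23],[0,0,0,0,20],[0,0,0,0,15],[0,0,0,0,10],[0,0,0,0,10]]]'; python3 -m pendant '[[[0,0,0,0,10],[0,0,0,0,10]]]'
```

```text
time_s: 26.0
eef_pos: [0.5222, 0.1012, 0.0474]
eef_rot: [-0.0, 1.0, 0.001, 0.0]
wrist_force: [0.3, -0.7, -1.3]
opening: 0.243
time_s: 26.25
eef_pos: [0.5221, 0.1012, 0.0474]
eef_rot: [-0.0, 1.0, 0.001, -0.0]
wrist_force: [-0.5, 0.7, 0.0]
opening: 0.246
```

```bash
python3 -m pendant '[[[0,0,3,0,10],[0,0,7,0,10],[0,0,15,0,10],[0,0,15,0,10],[0,0,0,0,10],[0,0,0,0,10]]]'; python3 m8.py w10
```

```text
time_s: 27.0
eef_pos: [0.5221, 0.1012, 0.0875]
eef_rot: [-0.0, 1.0, 0.001, 0.0]
wrist_force: [0.2, 0.5, -0.8]
opening: 0.242
tcp [0.5218 0.1012 0.0871] yaw -89.86 open mm 20.9 [ 0.3 -0.3 -2.2] 27.05
wrist tip jaws 0.78 [0.622 0.087 0.098] [357.1  60.9]
wrist tip standard 0.71 [0.626 0.101 0.083] [322.6  56. ]
wrist tip tongs 0.6 [0.526 0.094 0.096] [336.1 262.3]
scene tip jaws 0.91 [0.619 0.089 0.095] [370.7 190.3]
scene tip jaws 0.64 [0.509 0.102 0.003] [346.8 192.4]
scene tip standard 0.65 [0.617 0.107 0.078] [374.3 192.3]
scene tip tongs 0.61 [0.527 0.094 0.09 ] [350.2 173.9]
top tip jaws 0.49 [0.621 0.089 0.095] [282.4 180.5]
top tip standard 0.71 [ 0.724 -0.323 -0.   ] [406.7 150.1]
top tip standard 0.41 [0.618 0.106 0.076] [277.8 182.5]
```

The standard rose with the tongs (origin z 0.08). Carry it to the slot.

```bash
python3 -m pendant '[[[-1,-10,0,0,10],[-3,-25,0,0,10],[-3,-32,0,0,10],[-3,-35,0,0,10],[-3,-35,0,0,10],[-3,-35,0,0,10],[-2,-32,0,0,10],[-1,-22,0,0,10]]]'|grep -E "pos|open"; python3 -m pendant '[[[0,-10,0,0,10],[0,0,0,0,10],[0,0,0,0,10],[0,0,0,0,10]]]'; python3 m8.py w11
python3 - <<'E'
from h import *
for n in('wrist','scene','top'):
    c=cam(n); find(c,n,'slot',m=1); find(c,n,'lane',m=1); find(c,n,'jar_a',m=6)
    if n=='scene': cv2.imwrite('pics/final.png',cv2.resize(c['img'][190:300,250:370],None,fx=5,fy=5)[:,:,::-1])
E
```

```text
eef_pos: [0.5028, -0.1269, 0.0875]
opening: 0.242
time_s: 29.1
eef_pos: [0.5031, -0.1339, 0.0873]
eef_rot: [-0.0, 1.0, 0.002, -0.0]
wrist_force: [-0.2, 0.2, -1.6]
opening: 0.246
tcp [ 0.5031 -0.134   0.0873] yaw -89.8 open mm 20.8 [-0.8 -0.2 -2.5] 29.15
wrist tip jaws 0.83 [ 0.603 -0.146  0.098] [352.8  60.9]
wrist tip standard 0.87 [ 0.603 -0.134  0.082] [322.6  66.1]
wrist tip tongs 0.73 [ 0.507 -0.142  0.096] [338.4 262.2]
scene tip jaws 0.77 [ 0.601 -0.145  0.097] [295.7 222.6]
scene tip standard 0.43 [ 0.6   -0.134  0.077] [299.4 226.1]
scene tip tongs 0.96 [ 0.511 -0.141  0.09 ] [277.3 204.2]
top tip standard 0.5 [ 0.601 -0.132  0.079] [352.9 185.8]
wrist tip jar_a 0.98 [ 0.528 -0.364  0.007] [612.8 181.2]
wrist tip jar_a 0.97 [ 0.631 -0.137 -0.002] [326.1  35.5]
wrist tip jar_a 0.85 [ 0.373 -0.308  0.001] [498.4 332.2]
wrist tip jar_a 0.81 [ 0.403 -0.382  0.002] [583.5 307.5]
scene tip slot 0.8 [ 0.597 -0.133 -0.002] [299.5 246.1]
scene tip lane 0.68 [ 0.691 -0.133  0.001] [320.6 267.5]
scene tip jar_a 0.82 [ 0.406 -0.379  0.003] [182.1 243. ]
scene tip jar_a 0.73 [ 0.378 -0.31  -0.002] [201.5 226.9]
scene tip jar_a 0.7 [ 0.531 -0.366  0.002] [208.4 270.6]
scene tip jar_a 0.61 [ 0.634 -0.131 -0.002] [308.4 254.2]
scene tip jar_a 0.55 [ 0.656 -0.02  -0.001] [346.5 240.3]
scene tip jar_a 0.46 [ 0.674 -0.134 -0.001] [316.6 263.9]
top tip slot 0.65 [ 0.602 -0.129  0.002] [350.5 187.7]
top tip lane 0.74 [ 0.6   -0.132  0.082] [353.  185.8]
top tip jar_a 0.69 [ 0.529 -0.369 -0.   ] [422.5 207.7]
top tip jar_a 0.66 [ 0.399 -0.38  -0.004] [427.3 246.3]
top tip jar_a 0.61 [ 0.673 -0.133 -0.001] [350.8 166.6]
top tip jar_a 0.56 [ 0.374 -0.31  -0.004] [406.4 254.4]
top tip jar_a 0.48 [ 0.627 -0.131  0.002] [350.8 180. ]
```

Run:
```python
from h import *
o=monitor.get_obs(); print(abs(o['dq']).max(),o['opening'],order.hand_in())
```

```text
the job is handed in; nothing more can be done
0.0021900072917195854 0.2483576691725184 None
```

I handed the job in at about 29 s, with the tongs still holding the standard over the free place behind the second jar.

- **Jars:** I slid both amber jars into the lane, gripped at the cap and kept on the bench. I pushed the first until the force rose against the stop, then used the second to push both home at about 16 N. A top picture taken after I let go shows them in single file, about 40 mm between centres, so touching. The network's last jar positions were 40–46 mm apart, which is within its 4 mm error.
- **Standard:** I lifted the tongs off the rest, squeezed them on the standard and lifted it. Their grip stalled at 21 mm, a sign they had closed on it. No robot finger or arm went near the standard.
- **Final pose:** All three cameras put the standard at about (0.601, -0.133), with its underside at about 0.079 m, above the 0.045 m jar tops. Estimates of the slot were (0.597 to 0.603, -0.129 to -0.135). The arm was still, with no loss of grip.

**Not confirmed:**
- My last picture was refused because the 12-picture limit was reached, so the final check rests on the network positions and arm readings.
- I did not measure the tilt of the standard or the tongs directly.
- I only saw the bystanders where they happened to show. The blue and red jars read within a few millimetres of earlier readings.

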